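# Find the full canister by its weight

### The job

One of the two identical white canisters with wooden lids is full and the other is nearly empty. Lift by the knob to feel which is heavier, and set the full one down gently, upright, in the middle of the black bar mat; leave the nearly empty one standing upright on the bare worktop, clear of the mat.

Things in the scene. Friction and masses are not known exactly. Their poses are not given: they have to be found in the camera images.
- canister_1: Closed white canister, 76 x 76 mm, pale wooden lid 80 x 80 mm (fixed; top 108 mm above the foot) with an upright round knob, 26 mm across, from 112 to 142 mm above the foot, to lift it by. One of two look-alikes: either may be the full one (0.5 to 0.7 kg in all; the other 0.2 kg); only weight tells. Contents shift a few mm. Origin: centre of underside, z up, x and y along the sides.
- canister_2: Closed white canister, 76 x 76 mm, pale wooden lid 80 x 80 mm (fixed; top 108 mm above the foot) with an upright round knob, 26 mm across, from 112 to 142 mm above the foot, to lift it by. One of two look-alikes: either may be the full one (0.5 to 0.7 kg in all; the other 0.2 kg); only weight tells. Contents shift a few mm. Origin: centre of underside, z up, x and y along the sides.
- bar_mat: Flat black square bar mat with thin grey ribs, 170 x 170 mm, fixed to the worktop; its top face, where the canister shall stand, is 8 mm above the worktop. Origin: centre of its underside, on the worktop.

How it is judged:
By the outcome, as a careful person would: the job done as asked, in the order asked, and still so for the second after the job is handed in, with the robot touching nothing.
It also fails if it takes over 72 s, if anything falls off the work surface, if the arm or the gripper's body presses on something with over 40 N, if the wrist force passes 120 N, or if a joint passes its speed limit or range.

### The arm

A 6-joint arm with a two-finger parallel gripper is mounted at the origin on a cart in front of the work surface, level with it; the furniture and walls round the work are solid. World frame = base frame: x ahead of the robot, y to its left, z up, the work surface at z = 0. Lengths are in m, angles in rad, forces in N, time in s.
With the tool pointing down it reaches from about 0.275 to 0.975 m from the base axis. Payload 8.4 kg.
Tool frame: the origin (TCP) lies midway between the tips of the shut fingers; the grasp point (between the pads) lies 19 mm behind it; y points along the fingers, z is the direction in which the jaws open and shut, and the axes are right-handed (so a half turn about y gives the same grasp; the last joint's range is limited). The gripper opens to 92 mm and grips with 3 to 60 N. Pads are 20 mm wide; open, the fingers measure 128 mm over their backs; the gripper's body (75 mm by 189 mm) begins 69 mm behind the grasp point.
Start: joints at [1.348, 0.353, 1.633, -0, 1.155, -0.002], TCP at [0.137, 0.61, 0.215] pointing down, gripper open.
Joint ranges: [-2.63, 2.63], [-0.92, 2.1], [0.06, 2.66], [-1.3, 4.44], [0, 2.69], [-3.02, 3.02]. Speed limits (rad/s): [2.22, 2.22, 2.79, 3.14, 3.14, 3.14].

### API

Orientations are given as a rotation vector (axis times angle).
In Python, from cell import * gives the robot as it stands.
- The arm moves only by the tool arm_command, never from a script. Its argument "steps" is text: rows parted by semicolons, each of 7 numbers parted by spaces: the gripper's target within -1 to 1 (shut at 1, half-way at 0, fully open at -1), then the shift along the world's x, y, z in cm, then the turn, a rotation vector about the world's x, y, z in degrees. A call has 1 to 5 rows; each row shifts and turns the commanded pose from where the row before left it; what a row does not reach is not made up. A row lasts 1/8 s, in which the tool goes at most 62.5 mm and 10.7 degrees, less where a joint would pass 70% of its speed; a pose out of reach is approached as far as the arm can. A call with a gripper value outside its range is refused whole. The fingers move at their own pace and stop on an object; "newtons" is the grip in N (left out, the last holds). Time passes only in rows, so rows that do not move let the fingers close. It gives the time, the measured TCP pose, the force and the opening at its end, in the units of the state.
- state(): the state, without advancing time (a new reading comes with each control period).
- snapshot(name): name is "scene" or "top" or "wrist"; returns a dict with "frame" (480x640x3 uint8, blue, green, red), "z_map" (480x640 float32, m along the optical axis (not along the pixel's ray), 0 where there is no reading), "camera_matrix" (3x3 intrinsics, pixels), "distortion" ([k1, k2, p1, p2, k3] as OpenCV has them; the pictures are not rectified), "camera_from_world" (4x4, takes a point from world to camera coordinates). Camera axes: x right, y down, z forward; pixel columns grow to the right and rows downward; lengths in m; the calibration is good to about 2 mm. A picture is of the moment at which its call begins.
- hand_in(): hands the job in, once; it reports no verdict.
The state is a dict: "time_s": time; "joint_pos": joint angles; "qd": joint speeds; "joint_torque": joint torques, N m; "position": TCP position; "tcp_rot": TCP orientation; "contact_force": force on the tool from outside, world axes, zero at the start; "wrist_torque": the same for the moment, N m; "finger_gap": finger opening in m.
Only numpy, scipy, OpenCV 4.12 (cv2) and the standard library are available. Lean on these libraries where they do the work, as an engineer would, in place of code of your own. Each camera call takes 0.05 s, during which the arm holds its last target. There are 200 camera calls.

## Working session

There is one attempt and no reset: what is moved stays moved. The work goes in short steps, Python scripts to look and compute and a tool call to move; the robot and the scene stay as the last step left them, time stands still between calls to the robot, and variables do not carry over. Pictures are saved under pics/ and viewed, on a budget of 10 in all, crops included, one or two more only if the job needs it, and the job is handed in when it is done.

Besides the shell and the picture viewer there is one more tool, called after "Emit:" as a command line: name --argument value ..., lists and objects as JSON in quotes. arm_command: Moves the arm, as the interface text tells. Its arguments: {"type":"object","properties":{"steps":{"type":"string"},"newtons":{"type":"number"}},"required":["steps"]}

```bash
ls; mkdir -p pics; python3 - <<'E'
from cell import *
import cv2,numpy as np
s=state();print({k:np.round(v,3).tolist() for k,v in s.items()})
a=snapshot("scene");b=snapshot("top")
for n,d in(("scene",a),("top",b)):
    np.savez(f"{n}0.npz",**d)
    print(n,d["camera_matrix"].round(1).tolist(),np.round(d["distortion"],4),d["camera_from_world"].round(3).tolist())
cv2.imwrite("pics/p1.png",cv2.resize(np.vstack([a["frame"],b["frame"]]),(400,600)) if 0 else cv2.resize(np.hstack([a["frame"],b["frame"]]),(800,300)))
cv2.imwrite("pics/top0.png",b["frame"])
E
```

```text
pics
{'time_s': 0.0, 'joint_pos': [1.348, 0.354, 1.634, -0.0, 1.155, -0.002], 'qd': [-0.0, 0.001, -0.001, -0.001, 0.001, 0.001], 'joint_torque': [0.003, -59.385, -33.422, 0.07, 0.023, -0.0], 'position': [0.137, 0.609, 0.214], 'tcp_rot': [-1.565, 0.173, -0.173], 'contact_force': [0.278, -0.14, -0.38], 'wrist_torque': [-0.006, 0.002, 0.014], 'finger_gap': 0.092}
scene [[531.4, 0.0, 318.9], [0.0, 531.4, 242.8], [0.0, 0.0, 1.0]] [-0.0721  0.      0.      0.      0.    ] [[0.911, -0.412, 0.015, -0.434], [-0.215, -0.506, -0.835, 0.127], [0.352, 0.758, -0.55, 1.008], [0.0, 0.0, 0.0, 1.0]]
top [[557.5, 0.0, 315.4], [0.0, 557.5, 236.8], [0.0, 0.0, 1.0]] [0.0331 0.     0.     0.     0.    ] [[0.016, -1.0, -0.021, 0.018], [-0.989, -0.013, -0.148, 0.477], [0.147, 0.023, -0.989, 0.971], [0.0, 0.0, 0.0, 1.0]]
```

View pics/top0.png

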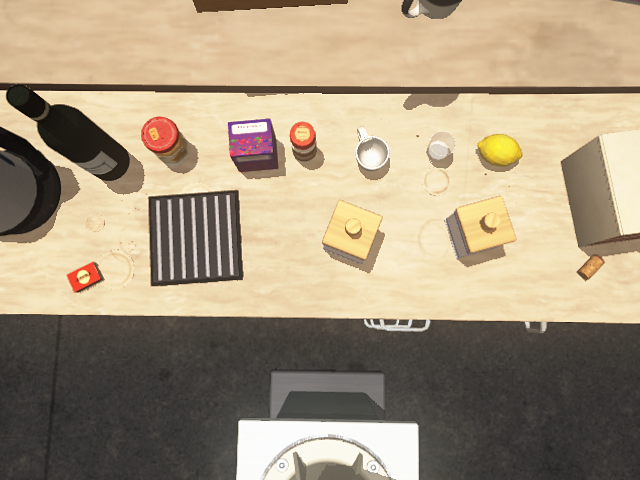

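View pics/p1.png

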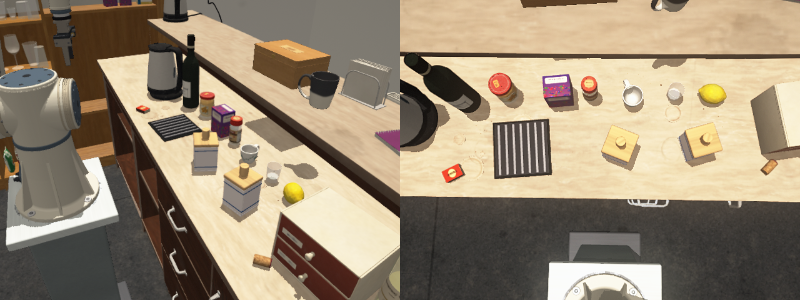

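The top view shows lids at about (353,230) and (488,224), with knobs at (353,227) and (490,221), and the mat centre at (196,238). Next I'll measure these.

```bash
cat > h.py <<'E'
import cv2,numpy as np
def ray(d,px,z):
    n=cv2.undistortPoints(np.float64(px).reshape(-1,1,2),d["camera_matrix"],d["distortion"]).reshape(-1,2)
    T=d["camera_from_world"];R=T[:3,:3];c=-R.T@T[:3,3]
    v=np.c_[n,np.ones(len(n))]@R
    return c+v*((z-c[2])/v[:,2])[:,None]
def cloud(d):
    h,w=d["z_map"].shape;u,v=np.meshgrid(np.arange(w),np.arange(h))
    n=cv2.undistortPoints(np.float64(np.c_[u.ravel(),v.ravel()]).reshape(-1,1,2),d["camera_matrix"],d["distortion"]).reshape(-1,2)
    z=d["z_map"].reshape(-1,1);T=d["camera_from_world"]
    P=(np.c_[n,np.ones(len(n))]*z-T[:3,3])@T[:3,:3]
    P[z[:,0]==0]=np.nan
    return P.reshape(h,w,3)
E
python3 - <<'E'
from h import *
d=dict(np.load("top0.npz"));P=cloud(d);f=d["frame"]
Z=P[...,2]
hsv=cv2.cvtColor(f,cv2.COLOR_BGR2HSV)
for n,(cx,cy) in dict(A=(353,230),B=(488,226)).items():
    w=np.zeros(Z.shape,bool);w[cy-50:cy+50,cx-50:cx+50]=1
    k=w&(Z>.13)&(Z<.15); l=w&(Z>.1)&(Z<.15)
    print(n,"knob",k.sum(),P[k].mean(0).round(4),"lidz",np.median(Z[w&(Z>.1)&(Z<.12)]))
    pts=P[l][:,:2].astype(np.float32)*1000
    print(" lid rect mm",cv2.minAreaRect(pts))
m=(hsv[...,2]<90).astype(np.uint8);m[:, :120]=0;m[:,265:]=0;m[:185]=0;m[300:]=0
m=cv2.morphologyEx(m,cv2.MORPH_CLOSE,np.ones((15,15)))
c=max(cv2.findContours(m,0,2)[0],key=cv2.contourArea)
b=cv2.boxPoints(cv2.minAreaRect(c));w=ray(d,b,.008);print("mat",w.round(4).tolist(),w.mean(0).round(4))
# obstacles: heights of the worktop region, max z per 5cm cell
for x in np.arange(.2,.85,.05):
    r=[]
    for y in np.arange(.55,-.6,-.05):
        s=(P[...,0]>=x)&(P[...,0]<x+.05)&(P[...,1]<=y)&(P[...,1]>y-.05)
        r.append("%4d"%(np.nanpercentile(Z[s],98)*1000) if s.sum() else "   .")
    print("%.2f"%x,*r)
E
```

```text
A knob 204 [ 0.4792 -0.0373  0.1413] lidz 0.10805115764019843
 lid rect mm ((480.1448974609375, -37.46080017089844), (79.98181915283203, 80.32124328613281), 68.85718536376953)
B knob 238 [ 0.4908 -0.259   0.1407] lidz 0.10781583392925972
 lid rect mm ((492.1616516113281, -259.94708251953125), (80.40065002441406, 82.21173095703125), 15.960782051086426)
mat [[0.555, 0.3459, 0.008], [0.5671, 0.1739, 0.008], [0.3975, 0.1582, 0.008], [0.3857, 0.3261, 0.008]] [0.4763 0.251  0.008 ]
0.20 -839 -839 -838 -841 -841 -841 -840 -840 -840 -840 -839 -842 -840 -841 -840 -839 -840 -841 -843 -840 -841 -843 -842
0.25 -840 -841 -841 -842 -840 -841 -840 -839 -841 -839 -840 -841 -840 -840 -840 -839 -842 -841 -841 -842 -842 -842 -841
0.30    3    3    3    3    3    3    2    2    2    3    2    2    2    2    2    2    2    2    3    2    2    2    0
0.35    3   17   17    3   10    9    8    4    3    3    3    3    3    3    3    3    2    3    2    2    2    2    2
0.40    3   17   17    4   11   12   11   11    4    3    3  109  108    3    3  107    3    2    3    3   25    2    2
0.45   21    4    4
[... 240 characters left out ...]
  207    8   10   10   10    3    3    3    3    3    3    3    3    3    3    2  151  152    .    .
0.60  199    3  323  226  102  101    4  108  108  108  108   50   52   52   55   54   56   59    3  151  152    .    .
0.65  222  223  222  222  222  222  222  222  222  222  222  222  222  221  221  221  222  222  221  221  221    3    2
0.70  222  223  222  223  223  223  222  222  222  222  222  222  222  222  222  222  222  222  222  222  221    3    3
0.75  222  223  223  223  223  223  238  224  222  223  222  222  223  296  283  222  222  222  222  222  222    2    2
0.80  223  223  223  223  223  223  250  252  246  241  237  230  222  249  222  222  222  223  222  225  232    .    .
```

Emit:
arm_command --steps "-1 2.4 -4.6 0.5 0 0 0;-1 2.4 -4.6 0.5 0 0 0;-1 2.4 -4.6 0 0 0 0;-1 2.4 -4.6 0 0 0 0;-1 2.4 -4.6 0 0 0 0"

```text
time_s: 0.72
position: [0.2573, 0.3782, 0.2244]
tcp_rot: [-1.564, 0.173, -0.173]
contact_force: [0.5, 0.0, -0.5]
finger_gap: 0.0919
```

Emit:
arm_command --steps "-1 2.4 -4.6 0 0 0 0;-1 2.4 -4.6 0 0 0 0;-1 2.4 -4.6 0 0 0 0;-1 2.4 -4.6 0 0 0 0;-1 2.4 -4.6 0 0 0 0"

```text
time_s: 1.35
position: [0.3773, 0.1482, 0.2246]
tcp_rot: [-1.564, 0.173, -0.173]
contact_force: [-0.1, 0.7, -0.2]
finger_gap: 0.0918
```

Emit:
arm_command --steps "-1 2.6 -4.7 0 0 0 0;-1 2.6 -4.7 0 0 0 0;-1 2.6 -4.7 0 0 0 0;-1 2.5 -4.4 0 0 0 0;-1 0 0 0 0 0 0"

```text
time_s: 1.98
position: [0.4809, -0.0377, 0.2243]
tcp_rot: [-1.564, 0.176, -0.176]
contact_force: [0.1, -0.2, -0.5]
finger_gap: 0.0918
```

```bash
python3 - <<'E'
from cell import *
from h import *
d=snapshot("wrist");np.savez("w0.npz",**d);s=state()
P=cloud(d);Z=P[...,2]
k=(Z>.134)&(Z<.15);print(s["position"],"knob",k.sum(),np.nanmedian(P[k],0),np.nanmin(P[k],0),np.nanmax(P[k],0))
l=(Z>.1)&(Z<.115);print("lid",cv2.minAreaRect(P[l][:,:2].astype(np.float32)*1000),np.median(Z[l]))
cv2.imwrite("pics/w0.png",d["frame"])
E
```

```text
[ 0.47987619 -0.03625102  0.2241134 ] knob 1492 [ 0.47735601 -0.03730767  0.14136257] [ 0.46475365 -0.25576662  0.1340259 ] [ 0.49035837 -0.02392932  0.14379806]
lid ((513.5562133789062, -62.94171142578125), (420.14202880859375, 174.7032928466797), 63.159420013427734) 0.10754841261199649
```

View pics/w0.png

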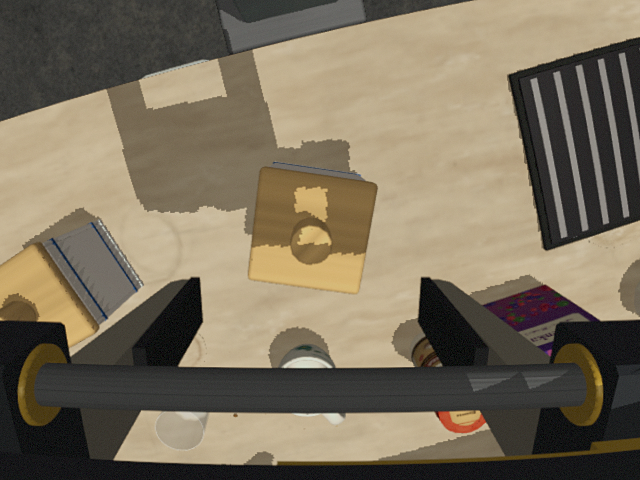

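The wrist view shows canister A's knob at about (312,241), between the open fingers, with nothing in the way. I'll descend and grip.

Emit:
arm_command --steps "-1 -0.2 -0.1 -4 0 0 0;-1 0 0 -4 0 0 0;-1 0 0 -2 0 0 0;-1 0 0 -1 0 0 0;-1 0 0 0 0 0 0" --newtons 30

```text
time_s: 2.65
position: [0.4774, -0.0355, 0.1144]
tcp_rot: [-1.564, 0.173, -0.172]
contact_force: [-0.3, 0.5, 0.9]
finger_gap: 0.0921
```

Emit:
arm_command --steps "1 0 0 0 0 0 0;1 0 0 0 0 0 0;1 0 0 0 0 0 0;1 0 0 0 0 0 0;1 0 0 0 0 0 0"

```text
time_s: 3.28
position: [0.4779, -0.0362, 0.1147]
tcp_rot: [-1.564, 0.173, -0.174]
contact_force: [-0.2, 0.3, -0.2]
finger_gap: 0.0442
```

Emit:
arm_command --steps "1 0 0 0 0 0 0;1 0 0 0 0 0 0;1 0 0 0 0 0 0;1 0 0 0 0 0 0"

```text
time_s: 3.78
position: [0.4778, -0.0363, 0.1145]
tcp_rot: [-1.564, 0.173, -0.173]
contact_force: [-0.5, -1.3, 0.3]
finger_gap: 0.0253
```

Emit:
arm_command --steps "1 0 0 0.5 0 0 0;1 0 0 1 0 0 0;1 0 0 1.5 0 0 0;1 0 0 1.5 0 0 0;1 0 0 1 0 0 0"

```text
time_s: 4.4
position: [0.4784, -0.0362, 0.1711]
tcp_rot: [-1.564, 0.172, -0.175]
contact_force: [0.7, -0.5, -5.2]
finger_gap: 0.0253
```

Emit:
arm_command --steps "1 0 0 0.5 0 0 0;1 0 0 0 0 0 0;1 0 0 0 0 0 0;1 0 0 0 0 0 0"

```text
time_s: 4.9
position: [0.4776, -0.0362, 0.1741]
tcp_rot: [-1.564, 0.174, -0.173]
contact_force: [-0.4, 0.5, -5.3]
finger_gap: 0.0252
```

```bash
python3 - <<'E'
from cell import *
from h import *
d=snapshot("scene");np.savez("s1.npz",**d);s=state()
print({k:np.round(s[k],3).tolist() for k in("position","contact_force","wrist_torque","finger_gap","joint_pos")})
cv2.imwrite("pics/s1.png",d["frame"][60:420,150:550])
E
```

```text
{'position': [0.478, -0.036, 0.174], 'contact_force': [-0.148, 0.02, -4.6], 'wrist_torque': [-0.037, 0.004, 0.042], 'finger_gap': 0.026, 'joint_pos': [-0.079, 0.173, 1.978, -0.0, 0.991, -1.429]}
```

View pics/s1.png

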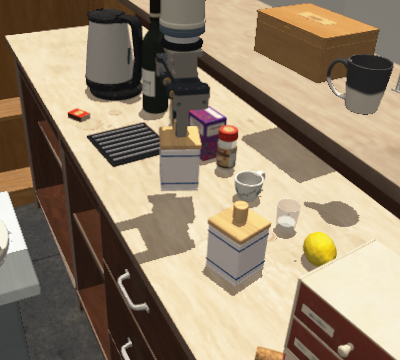

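Canister A weighs about 4.6 to 5 N against about 2 N expected for the empty one, so it's the full one. The picture shows it hanging upright at about (180,160), with B at (238,245). I'll carry A to the mat, turning it to square up with the mat.

Emit:
arm_command --steps "1 0 1.5 0 0 0 2.6;1 0 3 0 0 0 2.6;1 0 3.5 0 0 0 2.6;1 0 3.5 0 0 0 2.6;1 0 3.5 0 0 0 2.6"

```text
time_s: 5.58
position: [0.4775, 0.1158, 0.1745]
tcp_rot: [-1.57, -0.007, 0.008]
contact_force: [0.8, -0.6, -4.7]
finger_gap: 0.0251
```

Emit:
arm_command --steps "1 -0.1 3.5 0 0 0 2.6;1 -0.1 3.5 0 0 0 2.6;1 0 3.5 0 0 0 2.6;1 0 2.2 0 0 0 2.6;1 0 1 0 0 0 2.6"

```text
time_s: 6.2
position: [0.4753, 0.2526, 0.1743]
tcp_rot: [-1.563, -0.186, 0.187]
contact_force: [-0.1, -0.6, -5.1]
finger_gap: 0.0253
```

Emit:
arm_command --steps "1 0 0 -1 0 0 0;1 0 0 -1 0 0 0;1 0 0 -1 0 0 0;1 0 0 0 0 0 0;1 0 0 0 0 0 0"

```text
time_s: 6.82
position: [0.4761, 0.2506, 0.1446]
tcp_rot: [-1.563, -0.183, 0.182]
contact_force: [-0.7, -0.1, -5.0]
finger_gap: 0.0254
```

```bash
cat > look.py <<'E'
from cell import *
from h import *
import sys
tag=sys.argv[1];s=state();w=snapshot("wrist");t=snapshot("top");c=snapshot("scene")
np.savez(f"t{tag}.npz",**t);np.savez(f"w{tag}.npz",**w)
print({k:np.round(s[k],3).tolist() for k in("position","contact_force","finger_gap")})
for d in(w,t):
    P=cloud(d);Z=P[...,2];near=(abs(P[...,0]-.476)<.08)&(abs(P[...,1]-.25)<.08)
    zt=float(sys.argv[2]);l=near&(abs(Z-zt)<.006)
    if l.sum()>50: print("lid",l.sum(),cv2.minAreaRect(P[l][:,:2].astype(np.float32)*1000),np.median(Z[l]))
cv2.imwrite(f"pics/l{tag}.png",np.hstack([cv2.resize(w["frame"],(400,300)),t["frame"][130:330,100:367].repeat(1,0)[:200].copy() if 0 else cv2.resize(t["frame"][130:330,100:367],(400,300))]))
cv2.imwrite(f"pics/c{tag}.png",c["frame"][100:300,180:446])
E
python3 look.py 2 0.138
```

```text
{'position': [0.476, 0.251, 0.145], 'contact_force': [-0.744, -0.148, -4.981], 'finger_gap': 0.025}
lid 16431 ((474.55029296875, 250.89060974121094), (77.15335845947266, 80.29144287109375), 4.898324966430664) 0.13771115792733524
lid 664 ((479.3594665527344, 232.03134155273438), (79.9000473022461, 44.711483001708984), 6.236181259155273) 0.13855218846901496
```

View pics/l2.png

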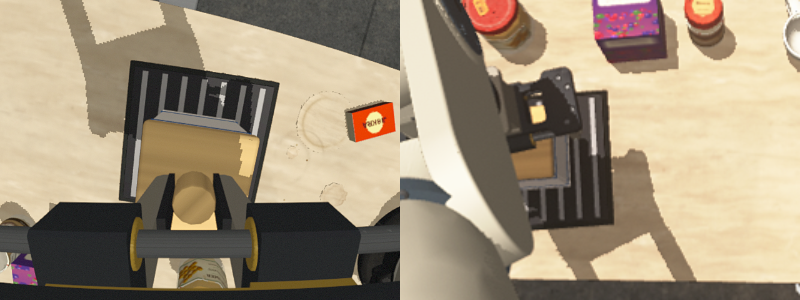

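The canister hangs squared to the mat and centred over it. It now needs to go down 22 mm, slowly.

Emit:
arm_command --steps "1 0 0 -0.7 0 0 0;1 0 0 -0.6 0 0 0;1 0 0 -0.4 0 0 0;1 0 0 -0.2 0 0 0;1 0 0 0 0 0 0"

```text
time_s: 7.6
position: [0.4758, 0.2508, 0.1254]
tcp_rot: [-1.563, -0.183, 0.183]
contact_force: [-0.1, 0.3, -4.8]
finger_gap: 0.0254
```

Emit:
arm_command --steps "1 0 0 -0.1 0 0 0;1 0 0 -0.1 0 0 0;1 0 0 0 0 0 0"

```text
time_s: 7.98
position: [0.4759, 0.2508, 0.1236]
tcp_rot: [-1.563, -0.183, 0.183]
contact_force: [0.9, 1.0, -5.0]
finger_gap: 0.0255
```

Emit:
arm_command --steps "1 0 0 -0.05 0 0 0;1 0 0 -0.05 0 0 0;1 0 0 0 0 0 0"

```text
time_s: 8.35
position: [0.4759, 0.2508, 0.1226]
tcp_rot: [-1.563, -0.183, 0.183]
contact_force: [1.5, -0.2, -5.3]
finger_gap: 0.0255
```

Emit:
arm_command --steps "1 0 0 -0.05 0 0 0;1 0 0 0 0 0 0"

```text
time_s: 8.6
position: [0.476, 0.2508, 0.1225]
tcp_rot: [-1.563, -0.183, 0.183]
contact_force: [-2.0, -1.9, 3.0]
finger_gap: 0.0254
```

Emit:
arm_command --steps "1 0 0 0 0 0 0;1 0 0 0 0 0 0" --newtons 5

```text
time_s: 8.85
position: [0.4761, 0.2508, 0.1224]
tcp_rot: [-1.563, -0.183, 0.183]
contact_force: [-1.5, -3.5, 4.7]
finger_gap: 0.0257
```

Emit:
arm_command --steps "0.3 0 0 0 0 0 0;0 0 0 0 0 0 0;-1 0 0 0 0 0 0;-1 0 0 0 0 0 0;-1 0 0 0 0 0 0"

```text
time_s: 9.48
position: [0.4759, 0.2509, 0.1221]
tcp_rot: [-1.563, -0.183, 0.183]
contact_force: [-0.4, 0.4, 0.6]
finger_gap: 0.0697
```

Emit:
arm_command --steps "-1 0 0 0 0 0 0;-1 0 0 1 0 0 0;-1 0 0 2 0 0 0;-1 0 0 3 0 0 0;-1 0 0 4 0 0 0"

```text
time_s: 10.1
position: [0.4754, 0.2506, 0.2231]
tcp_rot: [-1.563, -0.182, 0.184]
contact_force: [-0.0, 0.6, -0.3]
finger_gap: 0.0921
```

Emit:
arm_command --steps "-1 0 -4 2 0 0 0;-1 0 -5 0 0 0 0;-1 0 -5 0 0 0 0;-1 0 -5 0 0 0 0;-1 0 -3 0 0 0 0"

```text
time_s: 10.72
position: [0.4757, 0.0289, 0.243]
tcp_rot: [-1.563, -0.183, 0.181]
contact_force: [0.7, 0.5, -0.2]
finger_gap: 0.0921
```

```bash
python3 look.py 3 0.116; python3 - <<'E'
from h import *
t=dict(np.load("t3.npz"));w=dict(np.load("w3.npz"))
m=(cv2.cvtColor(t["frame"],cv2.COLOR_BGR2HSV)[...,2]<90).astype(np.uint8)
for d in(t,w):
    P=cloud(d);k=(abs(P[...,0]-.476)<.05)&(abs(P[...,1]-.25)<.05)&(P[...,2]>.142)&(P[...,2]<.16)
    if k.sum():print("knob",k.sum(),P[k].mean(0))
E
```

```text
{'position': [0.476, 0.029, 0.243], 'contact_force': [0.711, 0.497, -0.202], 'finger_gap': 0.092}
lid 6119 ((475.039794921875, 250.7048797607422), (79.98218536376953, 81.79275512695312), 4.6951904296875) 0.11542773668900189
lid 1784 ((477.6990661621094, 251.76055908203125), (80.81359100341797, 78.1856918334961), 4.353131294250488) 0.11642463461618452
knob 210 [0.47713628 0.2481061  0.14968194]
knob 738 [0.47139462 0.24681423 0.14802918]
```

View pics/l3.png

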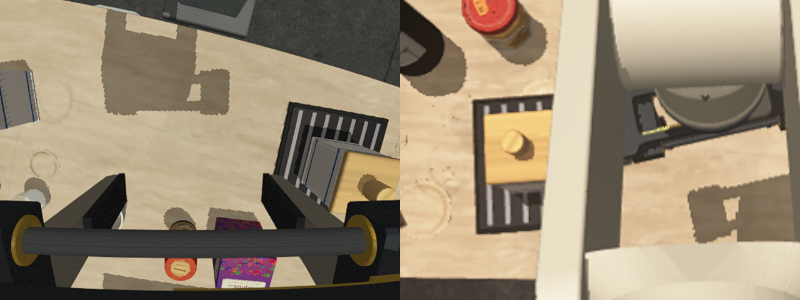

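View pics/c3.png

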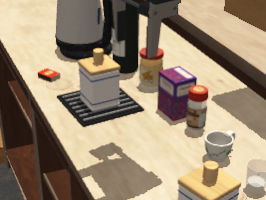

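```bash
python3 -c "
from cell import *
print(hand_in())"
```

```text
the job is handed in; nothing more can be done
None
```

The full canister is standing upright in the middle of the bar mat, and the other is untouched on the bare worktop, about 0.35 m from the mat's edge. I handed the job in at about 11 s of the 72 s allowed.

- **Weighing:** I lifted only the canister nearer the mat, by its knob. It read about 4.6–5 N (0.46–0.5 kg), where the nearly empty one would read about 2 N. That was clear enough that I did not lift the second one to compare.
- **Placing:** I turned the canister to line up with the mat and lowered it in steps of about 0.5 mm until the force showed contact, about 3–5 N upward. Then I eased the grip, released and backed off.
- **Last checks:**
  - The lid is level at 116 mm (8 mm mat plus 108 mm canister).
  - The lid's centre is at (0.475–0.478, 0.251), against the mat's centre at (0.476, 0.251).
  - The canister is squared to the mat within about 1°.
  - The arm is clear with the gripper open.
- **Disagreement:** A rough estimate of the knob's centre came out 3–6 mm off the lid's centre. I put that down to the slanted view of the knob.

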